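Roll a sample jar up the loading ramp of the jar checker and start the check

ROBOT

A 6-joint arm with a two-finger parallel gripper is mounted at the origin on the work surface. World frame = base frame: x ahead of the robot, y to its left, z up, the work surface at z = 0. Lengths are in m, angles in degrees, forces in N, time in s.
With the tool pointing down it reaches from about 0.375 to 0.9 m from the base axis. Payload 3.1 kg.
Tool frame: the origin (TCP) lies on the centre line of the jaws, within the pads' length; the fingertips stand 25 mm ahead of it and the grasp point (between the pads) lies 6 mm ahead of it; z points along the fingers, y is the line along which they close (so a half turn about z gives the same grasp; the last joint's range is limited). The gripper opens to 87 mm and grips with 3 to 60 N. Pads are 19 mm wide; open, the fingers measure 117 mm over their backs; the gripper's body (75 mm by 190 mm) begins 51 mm behind the grasp point.
Start: joints at [63.226, 30.224, 82.088, -0, 67.689, -10.227], TCP at [0.178, 0.599, 0.227] pointing down, gripper open.
Joint ranges: [-176.69, 176.69], [-43.24, 126.21], [12.49, 139.97], [-82, 262], [0, 151.66], [-163.58, 163.58]. Speed limits (degrees/s): [159.86, 159.86, 180, 180, 180, 180].

INTERFACE

Orientations are given as a 3x3 rotation matrix whose columns are the frame's x, y, z axes.
In Python, from rig import * gives the robot as it stands.
- The arm moves only by the tool step_arm, never from a script. Its argument "steps" is a list of rows, each a list of 7 numbers: the shift along the tool's x, y, z normalised to -1 to 1, where 1 is 0.3 m, then the turn, a rotation vector about the tool's x, y, z normalised to -1 to 1, where 1 is 45 degrees, then the gripper's target within -1 to 1 (shut at 1, half-way at 0, fully open at -1). A call has 1 to 8 rows; each row is the pose to reach, as a shift and turn from the pose commanded when the call began, along the tool's axes at that moment; what a row does not reach only later rows make up. A row lasts 1/12 s, in which the tool goes at most 41.7 mm and 7.16 degrees, less where a joint would pass 70% of its speed; a pose out of reach is approached as far as the arm can. A call with a number of a shift or a turn outside -1 to 1 is refused whole. A call with a gripper value outside its range is refused whole. The fingers move at their own pace and stop on an object; the grip force is fixed at half the most. Time passes only in rows, so rows that repeat a pose let the fingers close. It gives the time, the measured TCP pose, the force, the opening and the grip force at its end, in the units of the state.
- read_state(): the state, without advancing time (a new reading comes with each control period).
- capture(name): name is "scene" or "top" or "wrist"; returns a dict with "image" (420x560x3 uint8, red, green, blue), "vertical_fov" (degrees; the focal length in pixels is half the picture's height over the tangent of half this angle, whatever the lens; pixels are square), "cx", "cy" (the principal point, pixels), "world_from_camera" (4x4, takes a point from camera to world coordinates); the wrist camera has in their place "T_tool_cam" (4x4, takes a point from camera to tool coordinates, whose origin is the TCP and whose axes are the flange's). Camera axes: x right, y down, z forward; pixel columns grow to the right and rows downward; lengths in m; the calibration is good to about 2 mm. A picture is of the moment at which its call begins: read the wrist's pose just before it. There is no depth.
- hand_in(): hands the job in; it is judged then, once.
The state is a dict: "time_s": time; "joint_positions": joint angles; "qvel": joint speeds; "tau": joint torques, N m; "position": TCP position; "tcp_rot": TCP orientation; "force": force on the tool from outside, world axes, zero at the start; "moment": the same for the moment, N m; "opening": opening from 0.0 (shut) to 1.0 (fully open); "grasp_force": force on a finger pad.
Only numpy, scipy, OpenCV 4.12 (cv2) and the standard library are available. Lean on these libraries where they do the work, as an engineer would, in place of code of your own. Each camera call takes 0.05 s, during which the arm holds its last target. There are 200 camera calls.

TASK

Push the amber sample jar that lies on the foot of the jar checker's ramp slowly up the ramp with your fingertips until it drops into the blue pocket against the stop, without lifting it, flinging it, or letting it roll back into the red gutter at the foot. Once it is seated, press the green start button fully down and let it go. Leave the dropper bottles alone.

Things in the scene. Friction and masses are not known exactly. Their poses are not given: they have to be found in the camera images.
- checker: White jar checker, fixed, 284 mm long, 132 mm wide (176 mm over the two grey sensor heads, 66 mm tall, beside the pocket). Origin on the bench under its middle; x points uphill, y across the ramp (along the jar's axis), z up. Grey side rails 108 mm apart stand 10 to 12 mm above the floor between them. Anywhere on the ramp the jar rolls back if not held.
- dip (a point): Middle of the shallow dip at the foot of the ramp in which the jar starts: checker x -80 mm, 28 mm above the bench; the jar's axis is straight above, 52 mm above the bench. Behind it a white rest rises at 8 degrees to an edge at x -102 (31 mm high); beyond lies the red catch gutter, x -158 to -102, floor 8 mm above the bench; end wall x -164 to -158, 30 mm high.
- crest (a point): Middle of the crest at the top of the pale aluminium ramp: checker x +70 mm, 49 mm above the bench. The ramp climbs at 8 degrees from the dip (x -80 mm, 28 mm above the bench) to here.
- pocket (a point): Foot of the stop wall in the middle of the blue pocket: checker x +108 mm, 41 mm above the bench. The pocket's floor slopes down at 12 degrees from the crest to the stop wall, whose top is 88 mm above the bench. Seated, the jar touches the stop, its axis at x +84 mm, 71 mm above the bench, and it stays there by itself.
- jar: Straight-sided amber glass sample jar with white lid and paper label, lying on its side across the ramp: a plain cylinder 48 mm in diameter, 96 mm long, about 0.15 to 0.31 kg, loose. Origin at the middle of its length on its axis; its own y is the cylinder's axis (lid at +y), its x and z turn as it rolls.
- start (a joint): Travel of the green start button, straight down: 0 up, 0.006 m fully down; spring, 5 N at full travel, comes back up by itself.
- start_top (a point): Centre of the top face of the green start button (32 mm across) 18 mm above the bench when up, in a low grey housing 48 mm across beside the ramp, on the side nearer the robot.
- dropper_a: Amber dropper bottle with white collar and black rubber bulb, upright, 36 mm across, 96 mm tall; origin at the centre of its underside. Loose bystander; leave alone.
- dropper_b: Amber dropper bottle with white collar and black rubber bulb, upright, 36 mm across, 96 mm tall; origin at the centre of its underside. Loose bystander; leave alone.
- dropper_c: Amber dropper bottle with white collar and black rubber bulb, upright, 36 mm across, 96 mm tall; origin at the centre of its underside. Loose bystander; leave alone.
There are look-alikes about, which are no part of the job. There is more than one size of the jar; the job needs the middle-sized.

How it is judged:
By the outcome, as a careful person would: the job done as asked, in the order asked, and still so for the second after the job is handed in, with the robot touching nothing.
It also fails if it takes over 48 s, if anything falls off the work surface, if the arm or the gripper's body presses on something with over 40 N, if the wrist force passes 120 N, or if a joint passes its speed limit or range.

## Working session

There is one attempt and no reset: what is moved stays moved. The work goes in short steps, Python scripts to look and compute and a tool call to move; the robot and the scene stay as the last step left them, time stands still between calls to the robot, and variables do not carry over. Pictures are saved under pics/ and viewed, at most 10 in all, crops included, and the job is handed in when it is done.

Besides the shell and the picture viewer there is one more tool, called after ">>>" by a JSON object that holds its "op" and its "data". step_arm: Moves the arm, as the interface text tells. Scaled input: -1 to 1 covers 0.3 m each way for a shift and 45 degrees each way for a turn. Its arguments: {"type":"object","properties":{"steps":{"type":"array"}},"required":["steps"]}

```bash
mkdir -p pics; cat > h.py <<'E'
from rig import *
import numpy as np, cv2
def cam(n):
    s=read_state(); c=capture(n); im=c["image"]
    f=im.shape[0]/2/np.tan(np.radians(c["vertical_fov"]/2))
    if n=="wrist":
        T=np.eye(4);T[:3,:3]=np.array(s["tcp_rot"]);T[:3,3]=s["position"];T=T@np.array(c["T_tool_cam"])
    else: T=np.array(c["world_from_camera"])
    return im,f,c["cx"],c["cy"],T
def ray(c,u,v):
    im,f,cx,cy,T=c; d=T[:3,:3]@np.array([(u-cx)/f,(v-cy)/f,1]); return T[:3,3],d/np.linalg.norm(d)
def onz(c,u,v,z):
    o,d=ray(c,u,v); return o+d*(z-o[2])/d[2]
def two(r1,r2):
    A=np.stack([r1[1],-r2[1]],1); t=np.linalg.lstsq(A,r2[0]-r1[0],rcond=None)[0]
    p=r1[0]+t[0]*r1[1];q=r2[0]+t[1]*r2[1]; return (p+q)/2,np.linalg.norm(p-q)
def proj(c,p):
    im,f,cx,cy,T=c; q=T[:3,:3].T@(np.array(p)-T[:3,3]); return q[0]/q[2]*f+cx,q[1]/q[2]*f+cy
def save(n,im): cv2.imwrite("pics/"+n+".png",im[...,::-1])
E
python3 - <<'E'
from h import *
import pickle
C={n:cam(n) for n in("scene","top","wrist")}
pickle.dump(C,open("C.pkl","wb"))
for n in C: save(n,C[n][0]); print(n,C[n][1:4],C[n][4].round(3).tolist())
s=read_state();print(s)
E
```

```text
scene (np.float64(510.63080632093767), 285.03434108537226, 207.60606542037993) [[-0.506, 0.589, -0.63, 1.275], [0.862, 0.333, -0.382, 0.379], [-0.016, -0.736, -0.677, 0.758], [0.0, 0.0, 0.0, 1.0]]
top (np.float64(381.5178568057398), 273.45931508808434, 215.2864109258388) [[0.162, -0.964, 0.21, 0.507], [-0.987, -0.157, 0.04, -0.012], [-0.005, -0.214, -0.977, 0.69], [0.0, 0.0, 0.0, 1.0]]
wrist (np.float64(344.288436322787), 273.87657049703023, 211.44194246561116) [[0.283, 0.917, 0.279, 0.099], [0.959, -0.271, -0.084, 0.623], [-0.001, 0.292, -0.957, 0.384], [0.0, 0.0, 0.0, 1.0]]
{'time_s': 0.15, 'joint_positions': array([ 6.32264776e+01,  3.02665247e+01,  8.21388879e+01,  5.73399385e-04,
        6.76876636e+01, -1.02260247e+01]), 'qvel': array([ 0.06639488, -0.12758417, -0.22240558,  0.0119506 ,  0.06181004,
       -0.00201306]), 'tau': array([ 1.18733014e-04, -4.40431881e+01, -1.76842564e+01,  6.33257953e-02,
        5.52691275e-02, -9.42471547e-05]), 'position': array([0.17771614, 0.59864073, 0.22670215]), 'tcp_rot': array([[-9.58582765e-01,  2.84813158e-01, -7.40039634e-04],
       [ 2.84813964e-01,  9.58581720e-01, -1.44616026e-03],
       [ 2.97502993e-04, -1.59703793e-03, -9.99998680e-01]]), 'force': array([ 0.71197788,  0.14034107, -0.13489538]), 'moment': array([-0.00268278, -0.00598883, -0.01306127]), 'grasp_force': 0.0, 'opening': 0.9999084432373063}
```

View pics/top.png

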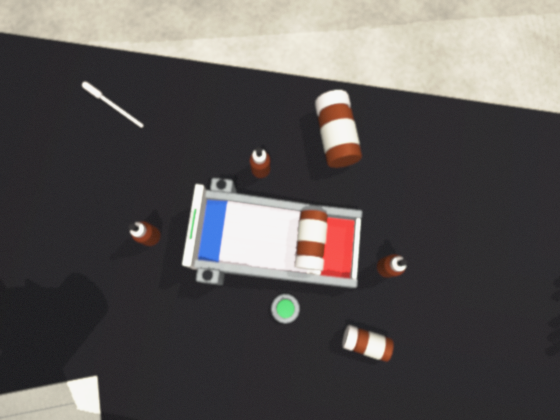

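View pics/scene.png

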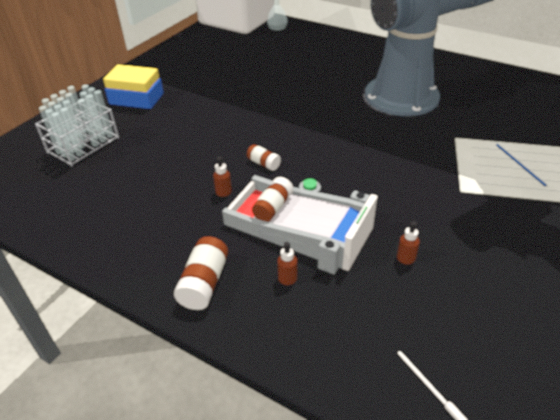

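The scene has three amber jars, in top-image pixels: large (338,128) on the bench, small (368,343) on the bench, and the middle-sized one (311,240) lying on the ramp. The ramp jar fits the description. The droppers are at (260,162), (145,233) and (392,266), and the button is at (285,309). Uphill is left in the image, which is about world +y. I'll confirm in a crop and measure.

```bash
python3 - <<'E'
from h import *
import pickle
C=pickle.load(open("C.pkl","rb"))
def big(m):
    n,l,st,ce=cv2.connectedComponentsWithStats(m.astype(np.uint8)); i=1+np.argmax(st[1:,4]); return (l==i).astype(np.uint8),ce[i]
P={}
for n,(x0,x1,y0,y1) in dict(top=(170,380,170,340),scene=(215,385,165,280)).items():
    im=C[n][0].astype(int); r,g,b=im[...,0],im[...,1],im[...,2]
    w=np.zeros(r.shape,bool); w[y0:y1,x0:x1]=1
    M=dict(green=w&(g>r+50)&(g>b+30),blue=w&(b>r+60)&(b>g+30),red=w&(r>150)&(g<60)&(b<60),brown=w&(r>60)&(r<150)&(g<r*.6)&(b<r*.5))
    for k,m in M.items():
        mm,ce=big(m); q=cv2.approxPolyDP(max(cv2.findContours(mm,0,2)[0],key=cv2.contourArea),3,True)[:,0]
        P[n,k]=ce; print(n,k,ce.round(1),mm.sum(),q.tolist())
print("button",two(ray(C["top"],*P["top","green"]),ray(C["scene"],*P["scene","green"])))
a=cv2.resize(C["top"][0][170:340,170:380],None,fx=3.8,fy=3.5,interpolation=2)
cv2.imwrite("pics/crop1.png",cv2.resize(C["top"][0][175:325,175:375],None,fx=4,fy=4,interpolation=2)[...,::-1])
E
```

```text
top green [285.  308.2] 272 [[283, 299], [276, 309], [280, 316], [288, 317], [294, 307]]
top blue [212.1 230.2] 1274 [[207, 200], [198, 258], [218, 261], [226, 201]]
top red [338.3 273.1] 73 [[324, 272], [348, 276], [348, 272]]
top brown [260.4 172.8] 109 [[252, 170], [258, 177], [269, 171]]
scene green [309.5 183.3] 130 [[303, 181], [309, 189], [316, 183], [312, 178]]
scene blue [344.9 224.6] 385 [[358, 212], [350, 207], [331, 237], [344, 241]]
scene red [256.  192.4] 5 [[255, 192]]
scene brown [287.1 269.3] 380 [[295, 256], [288, 263], [278, 257], [278, 279], [296, 278]]
button (array([ 0.49330556, -0.03026763,  0.02169646]), np.float64(0.0009653259071989069))
```

View pics/crop1.png

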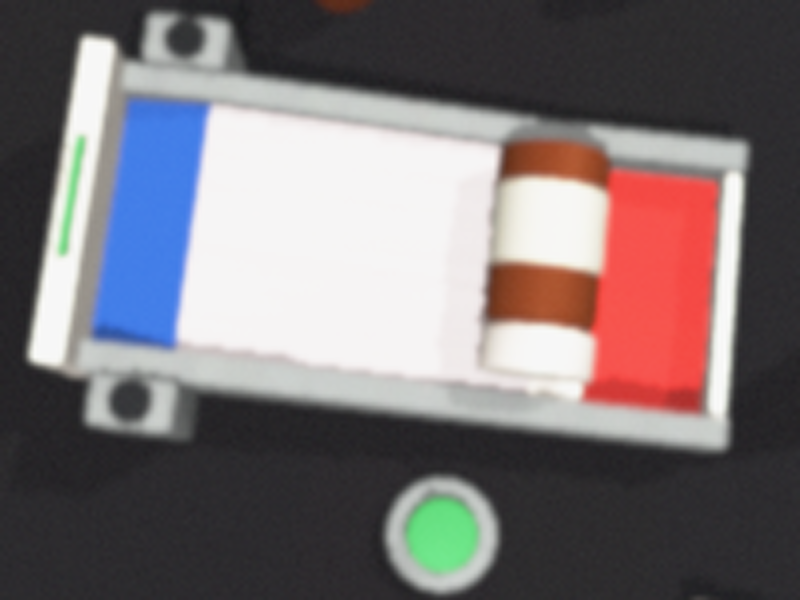

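The crop confirms the jar: middle-sized, lying across the foot of the ramp, with the lid toward the robot at crop (540,350). The stop is at crop left, the red gutter at right and the button at (442,536). Next I'll fit the checker pose from these features.

```bash
python3 - <<'E'
from h import *
import pickle
C=pickle.load(open("C.pkl","rb"));c=C["top"]
F=[(80,36,.088,.120,-.066),(30,360,.088,.120,.066),(115,40,.088,.108,-.066),(68,366,.088,.108,.066),
(743,172,.030,-.164,-.054),(727,415,.030,-.164,.054)]
W=[];L=[]
for u,v,z,x,y in F:
    p=onz(c,175+u/4-.4,175+v/4-.4,z); W.append(p[:2]);L.append((x,y))
W=np.array(W);L=np.array(L)
Lc=L-L.mean(0);Wc=W-W.mean(0)
a=np.arctan2((Lc[:,0]*Wc[:,1]-Lc[:,1]*Wc[:,0]).sum(),(Lc*Wc).sum());R=np.array([[np.cos(a),-np.sin(a)],[np.sin(a),np.cos(a)]])
t=W.mean(0)-R@L.mean(0); print("yaw",np.degrees(a),"t",t); print(((W-t)@R-L).round(4).tolist())
def loc(u,v,z): return ((onz(c,u,v,z)[:2]-t)@R).round(4)
for nm,u,v,z in [("crestA",210,103,.049),("crestB",177,347,.049),("jar near z axis L",483,368,.052),("jar lid R",595,378,.052),("jar far L",505,142,.052),("jar far R",609,150,.052),("button",442,536,.018)]:
    print(nm,loc(175+u/4-.4,175+v/4-.4,z))
# two-view crest blue edge ends & stop
print("stop? crest far two-view",two(ray(c,226,201),ray(C["scene"],331,237)))
print("crest near",two(ray(c,218,261),ray(C["scene"],350,207)))
np.savez("pose.npz",R=R,t=t,a=a)
for nm,p in [("dip",(-.08,0)),("pocket",(.108,0)),("seat",(.084,0))]: print(nm,t+R@p)
for nm,u,v in[("A",260,175),("B",150,240),("C",385,272)]: print(nm,onz(c,u,v,.0).round(3),((onz(c,u,v,0)[:2]-t)@R).round(3))
E
```

```text
yaw 93.04115469207197 t [0.60710139 0.02373127]
[[0.0019, -0.001], [0.0011, 0.0004], [-0.0007, -0.0009], [-0.0021, 0.0011], [-0.0002, 0.0009], [0.0001, -0.0005]]
crestA [ 0.071  -0.0541]
crestB [0.0705 0.052 ]
jar near z axis L [-0.0576  0.047 ]
jar lid R [-0.1042  0.046 ]
jar far L [-0.0576 -0.05  ]
jar far R [-0.1022 -0.0513]
button [-0.0486  0.117 ]
stop? crest far two-view (array([0.65282463, 0.09973375, 0.05792921]), np.float64(0.004686072542507737))
crest near (array([0.55111168, 0.09358951, 0.05129676]), np.float64(0.0024190305070795953))
dip [ 0.61134564 -0.05615607]
pocket [0.60137164 0.13157917]
seat [0.60264491 0.10761297]
A [0.728 0.054 0.   ] [ 0.023 -0.122]
B [0.573 0.231 0.   ] [0.209 0.023]
C [ 0.584 -0.198  0.   ] [-0.22   0.035]
```

>>> {"op": "step_arm", "data": {"steps": [[-0.69, -0.61, 0, 0, 0, 0.52, -0.15], [-0.69, -0.61, 0, 0, 0, 0.52, -0.15], [-0.69, -0.61, 0, 0, 0, 0.52, -0.15], [-0.69, -0.61, 0, 0, 0, 0.52, -0.15], [-0.69, -0.61, 0, 0, 0, 0.52, -0.15], [-0.69, -0.61, 0, 0, 0, 0.52, -0.15], [-0.69, -0.61, 0, 0, 0, 0.52, -0.15], [-0.69, -0.61, 0, 0, 0, 0.52, -0.15]]}}

```text
time_s: 0.82
position: [0.3263, 0.361, 0.2273]
tcp_rot: [[-0.763, 0.646, 0.0], [0.646, 0.763, -0.002], [-0.002, -0.002, -1.0]]
force: [0.4, -1.0, -0.4]
opening: 0.59
grasp_force: 0.0
```

```bash
cat > go.py <<'E'
from h import *
import sys
from scipy.spatial.transform import Rotation as Ro
d=np.load("pose.npz");R,t,a=d["R"],d["t"],d["a"]
lx,ly,z=map(float,sys.argv[1:4])
s=read_state();p=np.array(s["position"]);M=np.array(s["tcp_rot"])
w=np.r_[t+R@[lx,ly],z]
y=np.r_[-R[:,1],0];zz=np.array([0,0,-1.]);G=np.stack([np.cross(y,zz),y,zz],1)
print("shift/.3",(M.T@(w-p)/.3).round(3),"turn/45",(Ro.from_matrix(M.T@G).as_rotvec(degrees=True)/45).round(3))
print("t",s["time_s"],"local",((p[:2]-t)@R).round(4),"z",p[2].round(4),"F",np.round(s["force"],1),"open",s["opening"])
print("tool x,y in local",(R.T@M[:2,:2]).round(3).tolist())
E
python3 go.py -.125 -.002 .2
```

```text
shift/.3 [-1.731 -0.552  0.095] turn/45 [-1.000e-03  3.000e-03  1.038e+00]
t 0.8167 local [0.3516 0.2625] z 0.2273 F [ 0.4 -1.  -0.4] open 0.5895715909934094
tool x,y in local [[0.686, 0.728], [0.728, -0.686]]
```

>>> {"op": "step_arm", "data": {"steps": [[-0.86, -0.27, 0, 0, 0, 0.52, -0.15], [-0.86, -0.27, 0, 0, 0, 0.52, -0.15], [-0.86, -0.27, 0, 0, 0, 0.52, -0.15], [-0.86, -0.27, 0, 0, 0, 0.52, -0.15], [-0.86, -0.27, 0, 0, 0, 0.52, -0.15], [-0.86, -0.27, 0, 0, 0, 0.52, -0.15], [-0.86, -0.27, 0, 0, 0, 0.52, -0.15], [-0.86, -0.27, 0, 0, 0, 0.52, -0.15]]}}

```text
time_s: 1.48
position: [0.4735, 0.1341, 0.2275]
tcp_rot: [[-0.444, 0.896, 0.003], [0.896, 0.444, -0.001], [-0.002, 0.002, -1.0]]
force: [-1.5, 0.9, 0.1]
opening: 0.573
grasp_force: 0.0
```

```bash
python3 go.py -.125 -.002 .2
```

```text
shift/.3 [-0.912  0.076  0.094] turn/45 [0.003 0.002 0.519]
t 1.4833 local [0.1173 0.1276] z 0.2275 F [-1.5  0.9  0.1] open 0.5728133665124093
tool x,y in local [[0.918, 0.396], [0.396, -0.918]]
```

>>> {"op": "step_arm", "data": {"steps": [[-0.912, 0.076, 0.094, 0, 0, 0.52, -0.15], [-0.912, 0.076, 0.094, 0, 0, 0.52, -0.15], [-0.912, 0.076, 0.094, 0, 0, 0.52, -0.15], [-0.912, 0.076, 0.094, 0, 0, 0.52, -0.15], [-0.912, 0.076, 0.094, 0, 0, 0.52, -0.15], [-0.912, 0.076, 0.094, 0, 0, 0.52, -0.15], [-0.912, 0.076, 0.094, 0, 0, 0.52, -0.15], [-0.912, 0.076, 0.094, 0, 0, 0.52, -0.15]]}}

```text
time_s: 2.15
position: [0.6163, -0.1011, 0.1983]
tcp_rot: [[-0.053, 0.999, 0.003], [0.999, 0.053, -0.002], [-0.002, 0.003, -1.0]]
force: [0.4, 0.0, 0.0]
opening: 0.575
grasp_force: 0.0
```

```bash
python3 go.py -.125 -.002 .067; python3 - <<'E'
from h import *
c=cam("wrist"); save("w1",c[0])
d=np.load("pose.npz");R,t=d["R"],d["t"]
for p in [(-.104,.046,.052),(-.104,-.05,.052),(.070,.054,.049),(.07,-.054,.049),(-.158,.05,.03),(-.158,-.05,.03)]:
    print(p,np.round(proj(c,np.r_[t+R@p[:2],p[2]]),1))
E
```

```text
shift/.3 [ 0.002 -0.003  0.438] turn/45 [0.003 0.003 0.   ]
t 2.15 local [-0.1252 -0.0026] z 0.1983 F [0.4 0.  0. ] open 0.5748407929244121
tool x,y in local [[1.0, 0.0], [0.0, -1.0]]
(-0.104, 0.046, 0.052) [220.2 176.6]
(-0.104, -0.05, 0.052) [327.7 176.7]
(0.07, 0.054, 0.049) [200. -52.]
(0.07, -0.054, 0.049) [343.3 -51.6]
(-0.158, 0.05, 0.03) [221.9 225.5]
(-0.158, -0.05, 0.03) [321.8 225.5]
```

View pics/w1.png

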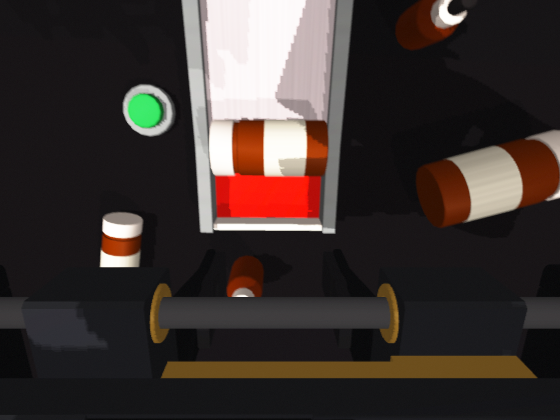

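The wrist view shows the jar at (211–328, 120–177) square across the ramp, with its back edge where I predicted it. Dropper C is at (245,280), clear of the descent. I'll descend behind the jar.

>>> {"op": "step_arm", "data": {"steps": [[0, -0.012, 0.1, 0, 0, 0, -0.15], [0, -0.012, 0.2, 0, 0, 0, -0.15], [0, -0.012, 0.28, 0, 0, 0, -0.15], [0, -0.012, 0.34, 0, 0, 0, -0.15], [0, -0.012, 0.39, 0, 0, 0, -0.15], [0, -0.012, 0.42, 0, 0, 0, -0.15], [0, -0.012, 0.438, 0, 0, 0, -0.15], [0, -0.012, 0.438, 0, 0, 0, -0.15]]}}

```text
time_s: 2.87
position: [0.6087, -0.0958, 0.0671]
tcp_rot: [[-0.058, 0.998, -0.002], [0.998, 0.058, 0.001], [0.001, -0.002, -1.0]]
force: [-0.4, -0.8, 0.1]
opening: 0.578
grasp_force: 0.0
```

```bash
python3 go.py -.110 .001 .067
```

```text
shift/.3 [0.032 0.013 0.   ] turn/45 [-0.003 -0.001  0.006]
t 2.8667 local [-0.1195  0.0047] z 0.0671 F [-0.4 -0.8  0.1] open 0.5780487875597353
tool x,y in local [[1.0, 0.005], [0.005, -1.0]]
```

>>> {"op": "step_arm", "data": {"steps": [[0.005, 0.003, 0, 0, 0, 0, -0.15], [0.01, 0.006, 0, 0, 0, 0, -0.15], [0.015, 0.01, 0, 0, 0, 0, -0.15], [0.02, 0.01, 0, 0, 0, 0, -0.15], [0.025, 0.01, 0, 0, 0, 0, -0.15], [0.03, 0.01, 0, 0, 0, 0, -0.15], [0.035, 0.01, 0, 0, 0, 0, -0.15], [0.04, 0.01, 0, 0, 0, 0, -0.15]]}}

```text
time_s: 3.53
position: [0.6125, -0.0864, 0.0687]
tcp_rot: [[-0.057, 0.998, 0.002], [0.998, 0.057, -0.002], [-0.002, 0.001, -1.0]]
force: [-2.1, -4.6, 6.2]
opening: 0.575
grasp_force: 3.5
```

```bash
python3 go.py -.090 .001 .069
```

```text
shift/.3 [ 0.068 -0.002 -0.001] turn/45 [0.002 0.003 0.005]
t 3.5333 local [-0.1103  0.0004] z 0.0687 F [-2.1 -4.6  6.2] open 0.5753215797026079
tool x,y in local [[1.0, 0.004], [0.004, -1.0]]
```

>>> {"op": "step_arm", "data": {"steps": [[0.007, 0, -0.001, 0, 0, 0, -0.15], [0.014, 0, -0.002, 0, 0, 0, -0.15], [0.021, 0, -0.003, 0, 0, 0, -0.15], [0.028, 0, -0.004, 0, 0, 0, -0.15], [0.035, 0, -0.005, 0, 0, 0, -0.15], [0.042, 0, -0.006, 0, 0, 0, -0.15], [0.049, 0, -0.007, 0, 0, 0, -0.15], [0.056, 0, -0.008, 0, 0, 0, -0.15]]}}

```text
time_s: 4.2
position: [0.6123, -0.0731, 0.0744]
tcp_rot: [[-0.059, 0.998, 0.004], [0.998, 0.059, -0.008], [-0.008, 0.003, -1.0]]
force: [-5.8, -9.8, 18.7]
opening: 0.577
grasp_force: 9.9
```

```bash
python3 go.py -.070 .001 .071; python3 - <<'E'
from h import *
c=cam("scene"); save("s2",cv2.resize(c[0][140:290,210:390],None,fx=4,fy=4,interpolation=2))
E
```

```text
shift/.3 [ 0.09  -0.003  0.011] turn/45 [0.004 0.01  0.008]
t 4.2 local [-0.0969 -0.    ] z 0.0744 F [-5.8 -9.8 18.7] open 0.5768284311548623
tool x,y in local [[1.0, 0.006], [0.006, -1.0]]
```

View pics/s2.png

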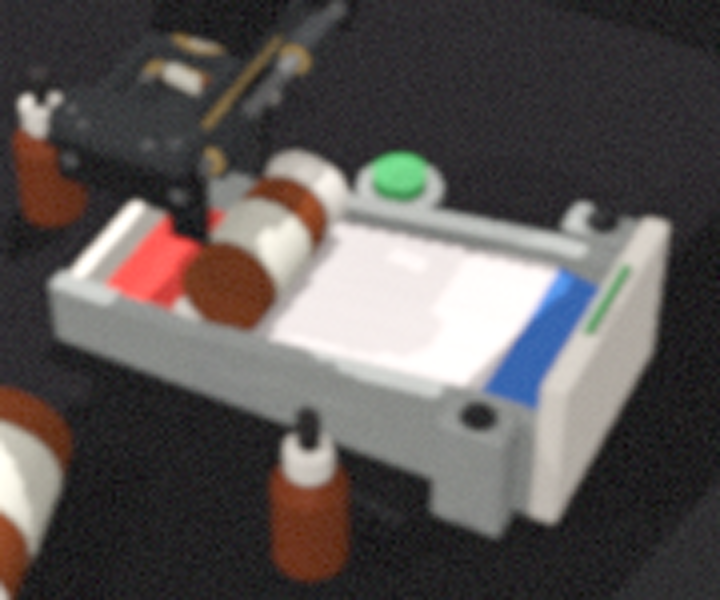

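The scene crop shows the jar at (265,245) still square on the ramp, with the finger behind it at (190,215). The upward force is higher than a push should give, so I'll check the jar's position from the wrist before going on.

```bash
python3 - <<'E'
from h import *
c=cam("wrist"); save("w3",c[0])
s=read_state(); print(s["force"],s["moment"],s["position"])
d=np.load("pose.npz");R,t=d["R"],d["t"]
for p in [(-.04,.049,.052),(-.04,-.047,.052),(-.09,.049,.055),(-.09,-.047,.055),(-.107,.04,.049),(-.107,-.04,.049),(-.087,.04,.049),(-.087,-.04,.049)]:
    print(p,np.round(proj(c,np.r_[t+R@p[:2],p[2]]),1))
E
```

```text
[-5.1627282  -8.9088231  17.92184659] [-1.69826373  0.94919596 -0.06912765] [ 0.61256502 -0.07248601  0.07430613]
(-0.04, 0.049, 0.052) [181.4 156.1]
(-0.04, -0.047, 0.052) [366.5 157.3]
(-0.09, 0.049, 0.055) [186.6 247.6]
(-0.09, -0.047, 0.055) [360.  248.4]
(-0.107, 0.04, 0.049) [206.5 270.4]
(-0.107, -0.04, 0.049) [343.2 271. ]
(-0.087, 0.04, 0.049) [204.7 238.5]
(-0.087, -0.04, 0.049) [345.6 239.3]
```

View pics/w3.png

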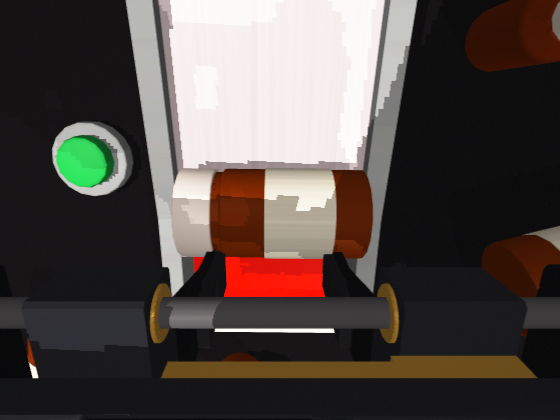

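Wrist view: the jar spans (174–372, 168–258), square to the ramp, with both fingertips touching its lower edge at (205,258) and (342,258). The fingers grip the glass so strongly that it presses down instead of rolling. I'll compute where the jar is and plan a push with the tool tilted, so the face pushes slightly upward.

```bash
cat > tilt.py <<'E'
# tilt.py jarx theta contact y : commands for tilted push pose touching the jar with axis at local jarx
from h import *
import sys
from scipy.spatial.transform import Rotation as Ro
d=np.load("pose.npz");R,t=d["R"],d["t"]
X,th,cz,ly=map(float,sys.argv[1:5]); gap=float(sys.argv[5]) if len(sys.argv)>5 else 0
A=np.array([X,.052+np.tan(np.radians(8))*(X+.08)]); c,s_=np.cos(np.radians(th)),np.sin(np.radians(th))
T=A-(.0335+gap)*np.array([c,s_])-cz*np.array([s_,-c])
u=np.r_[R[:,0],0];y=np.r_[-R[:,1],0];k=np.array([0,0,1.])
G=np.stack([c*u+s_*k,y,s_*u-c*k],1); w=np.r_[t+R@[T[0],ly],T[1]]
s=read_state();p=np.array(s["position"]);M=np.array(s["tcp_rot"])
print("shift/.3",(M.T@(w-p)/.3).round(3),"turn/45",(Ro.from_matrix(M.T@G).as_rotvec(degrees=True)/45).round(3))
l=(p[:2]-t)@R; xh=np.array([R[:,0]@M[:2,0],M[2,0]])
print("t",s["time_s"],"local",l.round(4),"z",p[2].round(4),"F",np.round(s["force"],1),"tilt",np.degrees(np.arctan2(xh[1],xh[0])).round(2),"tool y local",(R.T@M[:2,1]).round(3))
print("ramp dir in tool/.3 per 1mm", (M.T@np.r_[R[:,0]*np.cos(np.radians(8)),np.sin(np.radians(8))]/300).round(5))
E
python3 tilt.py -.063 20 .018 .001
python3 - <<'E'
from h import *
c=cam("wrist")
d=np.load("pose.npz");R,t=d["R"],d["t"]
o=c[4][:3,3]; ol=np.r_[(o[:2]-t)@R,o[2]]; print("cam",ol)
for v in(168,258):
    _,r=ray(c,273,v); q=np.array([R[:,0]@r[:2],r[2]]); q/=np.linalg.norm(q)
    n=np.array([-q[1],q[0]])
    for sg in(1,-1):
        # axis point: n.(A-o)=sg*.024 , A_z=.052+tan8(x+.08)
        k=np.tan(np.radians(8)); x=(sg*.024-n[1]*(.052+.08*k-ol[2])+n[0]*ol[0])/(n[0]+n[1]*k); print(v,sg,x)
E
```

```text
shift/.3 [-0.014 -0.005  0.048] turn/45 [0.004 0.453 0.008]
t 4.3 local [-0.0964 -0.0004] z 0.0743 F [-5.2 -8.9 17.9] tilt -0.41 tool y local [ 0.005 -1.   ]
ramp dir in tool/.3 per 1mm [ 3.3e-03  2.0e-05 -4.9e-04]
cam [-0.01384094  0.00180251  0.23079478]
168 1 -0.020010885677910366
168 -1 -0.07003756714966664
258 1 -0.07031164978942368
258 -1 -0.12702668940258832
```

>>> {"op": "step_arm", "data": {"steps": [[-0.01, 0, 0, 0, 0, 0, -0.15], [-0.02, 0, 0, 0, 0, 0, -0.15], [-0.03, 0, 0, 0, 0, 0, -0.15], [-0.05, 0, 0, 0, 0, 0, -0.15], [-0.08, 0, 0, 0, 0, 0, -0.15], [-0.12, 0, 0, 0, 0, 0, -0.15], [-0.12, 0, 0, 0, 0, 0, -0.15], [-0.12, 0, 0, 0, 0, 0, -0.15]]}}

```text
time_s: 5.02
position: [0.6127, -0.1053, 0.0697]
tcp_rot: [[-0.055, 0.998, -0.001], [0.998, 0.055, 0.001], [0.001, -0.001, -1.0]]
force: [0.5, -0.6, 0.9]
opening: 0.574
grasp_force: 0.0
```

```bash
python3 tilt.py -.080 22 .019 .001 .008
```

```text
shift/.3 [0.012 0.001 0.052] turn/45 [-0.002  0.488  0.002]
t 5.0167 local [-0.1291  0.0012] z 0.0697 F [ 0.5 -0.6  0.9] tilt 0.04 tool y local [ 0.002 -1.   ]
ramp dir in tool/.3 per 1mm [ 3.3e-03  1.0e-05 -4.6e-04]
```

>>> {"op": "step_arm", "data": {"steps": [[0, 0, 0, 0, 0.1, 0, -0.15], [0, 0, 0, 0, 0.2, 0, -0.15], [0, 0, 0, 0, 0.3, 0, -0.15], [0, 0, 0, 0, 0.4, 0, -0.15], [0, 0, 0.02, 0, 0.488, 0, -0.15], [0.005, 0, 0.04, 0, 0.488, 0, -0.15], [0.01, 0, 0.052, 0, 0.488, 0, -0.15], [0.01, 0, 0.052, 0, 0.488, 0, -0.15]]}}

```text
time_s: 5.68
position: [0.6114, -0.0999, 0.0533]
tcp_rot: [[-0.052, 0.998, -0.025], [0.926, 0.058, 0.374], [0.375, -0.003, -0.927]]
force: [0.2, -0.7, -0.2]
opening: 0.576
grasp_force: 0.0
```

```bash
python3 tilt.py -.080 22 .019 .001 0; python3 - <<'E'
from h import *
c=cam("wrist"); save("w4",c[0])
c2=cam("scene"); save("s4",np.vstack([cv2.resize(c2[0][140:250,200:340],(560,440),interpolation=2)[:300],cv2.resize(c[0][60:360],(560,300))]))
E
```

```text
shift/.3 [ 0.022  0.004 -0.005] turn/45 [-0.006 -0.     0.004]
t 5.6833 local [-0.1237  0.0022] z 0.0533 F [ 0.2 -0.7 -0.2] tilt 22.02 tool y local [ 0.005 -1.   ]
ramp dir in tool/.3 per 1mm [3.23e-03 1.00e-05 8.10e-04]
```

View pics/s4.png

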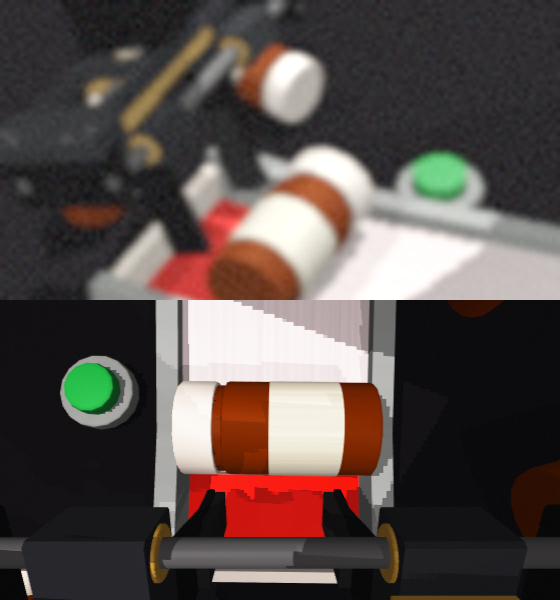

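The jar is back in the dip, square, at lower panel (172–382, 380–473). The tilted fingers are behind it, touching nothing. I'll push along the ramp.

>>> {"op": "step_arm", "data": {"steps": [[0.006, 0, 0.001, 0, 0, 0, -0.15], [0.012, 0, 0.003, 0, 0, 0, -0.15], [0.018, 0, 0.004, 0, 0, 0, -0.15], [0.024, 0, 0.006, 0, 0, 0, -0.15], [0.029, 0, 0.007, 0, 0, 0, -0.15], [0.034, 0, 0.008, 0, 0, 0, -0.15], [0.039, 0, 0.009, 0, 0, 0, -0.15], [0.044, 0, 0.011, 0, 0, 0, -0.15]]}}

```text
time_s: 6.45
position: [0.6128, -0.0894, 0.0572]
tcp_rot: [[-0.053, 0.998, -0.019], [0.927, 0.057, 0.371], [0.372, 0.002, -0.928]]
force: [-1.2, -5.0, 4.7]
opening: 0.578
grasp_force: 2.8
```

```bash
python3 tilt.py -.070 22 .019 .001 0
```

```text
shift/.3 [ 0.017 -0.002  0.002] turn/45 [0.    0.004 0.005]
t 6.45 local [-0.1133  0.0003] z 0.0572 F [-1.2 -5.   4.7] tilt 21.81 tool y local [ 0.004 -1.   ]
ramp dir in tool/.3 per 1mm [3.24e-03 1.00e-05 8.00e-04]
```

>>> {"op": "step_arm", "data": {"steps": [[0.006, 0, 0.0015, 0, 0, 0, -0.15], [0.012, 0, 0.003, 0, 0, 0, -0.15], [0.018, 0, 0.0045, 0, 0, 0, -0.15], [0.024, 0, 0.006, 0, 0, 0, -0.15], [0.03, 0, 0.0075, 0, 0, 0, -0.15], [0.036, 0, 0.009, 0, 0, 0, -0.15], [0.042, 0, 0.0105, 0, 0, 0, -0.15], [0.048, 0, 0.012, 0, 0, 0, -0.15]]}}

```text
time_s: 7.12
position: [0.613, -0.0755, 0.0597]
tcp_rot: [[-0.053, 0.998, -0.017], [0.927, 0.056, 0.37], [0.37, 0.004, -0.929]]
force: [-0.8, -5.5, 5.2]
opening: 0.575
grasp_force: 3.5
```

```bash
cat > jx.py <<'E'
from h import *
d=np.load("pose.npz");R,t=d["R"],d["t"]
c=cam("wrist"); save("wj",c[0]); im=c[0].astype(int)
o=c[4][:3,3]; oz=o[2]; ox=((o[:2]-t)@R)[0]
br=(im[...,0]>50)&(im[...,1]<.6*im[...,0])&(im[...,1]>.2*im[...,0])&(im[...,2]<.5*im[...,0])
br[:,:195]=0; br[:,392:]=0; br[300:]=0
br=cv2.morphologyEx(br.astype(np.uint8),cv2.MORPH_OPEN,np.ones((5,5)))
n,l,st,ce=cv2.connectedComponentsWithStats(br); print(st[1:].tolist())
i=1+np.argmax(st[1:,4]); top=st[i,1];bot=st[i,1]+st[i,3]
for v,sg in((top,-1),(bot,1)):
    _,r=ray(c,273,v); q=np.array([R[:,0]@r[:2],r[2]]); q/=np.linalg.norm(q); n_=np.array([-q[1],q[0]])
    k=np.tan(np.radians(8)); print(v,"axis x",(sg*.024-n_[1]*(.052+.08*k-oz)+n_[0]*ox)/(n_[0]+n_[1]*k))
E
python3 tilt.py -.055 22 .019 .001 0; python3 jx.py
```

```text
shift/.3 [ 0.02  -0.005  0.005] turn/45 [0.004 0.006 0.005]
t 7.1167 local [-0.0994 -0.0006] z 0.0597 F [-0.8 -5.5  5.2] tilt 21.74 tool y local [ 0.003 -1.   ]
ramp dir in tool/.3 per 1mm [3.24e-03 1.00e-05 7.90e-04]
[[210, 161, 55, 91, 4777], [336, 161, 41, 91, 3200]]
161 axis x -0.06436339780082688
252 axis x -0.06406842118319558
```

The force is now steady and the jar is moving (axis x -0.064). I'll continue.

>>> {"op": "step_arm", "data": {"steps": [[0.0065, 0, 0.0016, 0, 0, 0, -0.15], [0.013, 0, 0.0032, 0, 0, 0, -0.15], [0.0195, 0, 0.0048, 0, 0, 0, -0.15], [0.026, 0, 0.0064, 0, 0, 0, -0.15], [0.0325, 0, 0.008, 0, 0, 0, -0.15], [0.039, 0, 0.0096, 0, 0, 0, -0.15], [0.0455, 0, 0.0112, 0, 0, 0, -0.15], [0.052, 0, 0.0128, 0, 0, 0, -0.15]]}}

```text
time_s: 7.83
position: [0.6124, -0.0597, 0.0621]
tcp_rot: [[-0.053, 0.998, -0.016], [0.927, 0.056, 0.37], [0.37, 0.005, -0.929]]
force: [0.4, -6.4, 6.4]
opening: 0.572
grasp_force: 3.7
```

>>> {"op": "step_arm", "data": {"steps": [[0.0065, 0, 0.0016, 0, 0, 0, -0.15], [0.013, 0, 0.0032, 0, 0, 0, -0.15], [0.0195, 0, 0.0048, 0, 0, 0, -0.15], [0.026, 0, 0.0064, 0, 0, 0, -0.15], [0.0325, 0, 0.008, 0, 0, 0, -0.15], [0.039, 0, 0.0096, 0, 0, 0, -0.15], [0.0455, 0, 0.0112, 0, 0, 0, -0.15], [0.052, 0, 0.0128, 0, 0, 0, -0.15]]}}

```text
time_s: 8.5
position: [0.6114, -0.0438, 0.0644]
tcp_rot: [[-0.053, 0.998, -0.016], [0.927, 0.056, 0.37], [0.37, 0.005, -0.929]]
force: [0.8, -6.2, 5.6]
opening: 0.577
grasp_force: 3.6
```

```bash
python3 tilt.py -.02 22 .019 .001 0; python3 jx.py
```

```text
shift/.3 [ 0.031 -0.006  0.008] turn/45 [0.004 0.006 0.005]
t 8.5 local [-0.0676 -0.0008] z 0.0644 F [ 0.8 -6.2  5.6] tilt 21.74 tool y local [ 0.003 -1.   ]
ramp dir in tool/.3 per 1mm [3.24e-03 1.00e-05 7.90e-04]
[[210, 161, 55, 91, 4781], [336, 161, 41, 91, 3194]]
161 axis x -0.032550392311772106
252 axis x -0.032304738357288414
```

>>> {"op": "step_arm", "data": {"steps": [[0.008, 0, 0.002, 0, 0, 0, -0.15], [0.016, 0, 0.004, 0, 0, 0, -0.15], [0.024, 0, 0.006, 0, 0, 0, -0.15], [0.032, 0, 0.008, 0, 0, 0, -0.15], [0.04, 0, 0.01, 0, 0, 0, -0.15], [0.048, 0, 0.012, 0, 0, 0, -0.15], [0.056, 0, 0.014, 0, 0, 0, -0.15], [0.064, 0, 0.016, 0, 0, 0, -0.15]]}}

```text
time_s: 9.22
position: [0.6105, -0.0243, 0.0672]
tcp_rot: [[-0.053, 0.998, -0.016], [0.927, 0.055, 0.37], [0.37, 0.005, -0.929]]
force: [-0.3, -6.4, 6.9]
opening: 0.575
grasp_force: 3.9
```

>>> {"op": "step_arm", "data": {"steps": [[0.008, 0, 0.002, 0, 0, 0, -0.15], [0.016, 0, 0.004, 0, 0, 0, -0.15], [0.024, 0, 0.006, 0, 0, 0, -0.15], [0.032, 0, 0.008, 0, 0, 0, -0.15], [0.04, 0, 0.01, 0, 0, 0, -0.15], [0.048, 0, 0.012, 0, 0, 0, -0.15], [0.056, 0, 0.014, 0, 0, 0, -0.15], [0.064, 0, 0.016, 0, 0, 0, -0.15]]}}

```text
time_s: 9.88
position: [0.6094, -0.0047, 0.07]
tcp_rot: [[-0.053, 0.998, -0.016], [0.927, 0.055, 0.37], [0.37, 0.005, -0.929]]
force: [0.3, -6.2, 7.3]
opening: 0.575
grasp_force: 4.0
```

>>> {"op": "step_arm", "data": {"steps": [[0.008, 0, 0.002, 0, 0, 0, -0.15], [0.016, 0, 0.004, 0, 0, 0, -0.15], [0.024, 0, 0.006, 0, 0, 0, -0.15], [0.032, 0, 0.008, 0, 0, 0, -0.15], [0.04, 0, 0.01, 0, 0, 0, -0.15], [0.048, 0, 0.012, 0, 0, 0, -0.15], [0.056, 0, 0.014, 0, 0, 0, -0.15], [0.064, 0, 0.016, 0, 0, 0, -0.15]]}}

```text
time_s: 10.55
position: [0.6084, 0.0149, 0.0727]
tcp_rot: [[-0.053, 0.998, -0.016], [0.927, 0.055, 0.37], [0.371, 0.005, -0.929]]
force: [-0.1, -6.1, 7.6]
opening: 0.575
grasp_force: 4.1
```

```bash
python3 tilt.py .04 22 .019 .001 0; python3 jx.py
```

```text
shift/.3 [ 0.035 -0.006  0.009] turn/45 [0.005 0.006 0.005]
t 10.55 local [-0.0089 -0.0008] z 0.0727 F [-0.1 -6.1  7.6] tilt 21.75 tool y local [ 0.002 -1.   ]
ramp dir in tool/.3 per 1mm [3.24e-03 1.00e-05 7.90e-04]
[[210, 161, 55, 91, 4769], [336, 161, 41, 91, 3157]]
161 axis x 0.026255182183259732
252 axis x 0.02647408476493593
```

>>> {"op": "step_arm", "data": {"steps": [[0.008, 0, 0.002, 0, 0, 0, -0.15], [0.016, 0, 0.004, 0, 0, 0, -0.15], [0.024, 0, 0.006, 0, 0, 0, -0.15], [0.032, 0, 0.008, 0, 0, 0, -0.15], [0.04, 0, 0.01, 0, 0, 0, -0.15], [0.048, 0, 0.012, 0, 0, 0, -0.15], [0.056, 0, 0.014, 0, 0, 0, -0.15], [0.064, 0, 0.016, 0, 0, 0, -0.15]]}}

```text
time_s: 11.27
position: [0.6073, 0.0345, 0.0755]
tcp_rot: [[-0.053, 0.998, -0.016], [0.927, 0.055, 0.37], [0.371, 0.005, -0.929]]
force: [1.3, -6.9, 6.9]
opening: 0.575
grasp_force: 4.2
```

>>> {"op": "step_arm", "data": {"steps": [[0.006, 0, 0.0015, 0, 0, 0, -0.15], [0.012, 0, 0.003, 0, 0, 0, -0.15], [0.018, 0, 0.0045, 0, 0, 0, -0.15], [0.024, 0, 0.006, 0, 0, 0, -0.15], [0.03, 0, 0.0075, 0, 0, 0, -0.15], [0.036, 0, 0.009, 0, 0, 0, -0.15], [0.042, 0, 0.0105, 0, 0, 0, -0.15], [0.048, 0, 0.012, 0, 0, 0, -0.15]]}}

```text
time_s: 11.93
position: [0.6065, 0.0492, 0.0775]
tcp_rot: [[-0.053, 0.998, -0.016], [0.927, 0.055, 0.37], [0.371, 0.005, -0.929]]
force: [0.2, -7.0, 7.5]
opening: 0.572
grasp_force: 4.3
```

```bash
python3 tilt.py .07 22 .019 .001 0; python3 jx.py
```

```text
shift/.3 [ 0.02  -0.006  0.006] turn/45 [0.005 0.005 0.005]
t 11.9333 local [ 0.0255 -0.0007] z 0.0775 F [ 0.2 -7.   7.5] tilt 21.76 tool y local [ 0.002 -1.   ]
ramp dir in tool/.3 per 1mm [3.24e-03 1.00e-05 7.90e-04]
[[223, 0, 52, 46, 1991], [210, 162, 55, 90, 4736], [336, 162, 40, 90, 3146]]
162 axis x 0.060071183310524814
252 axis x 0.060803565954105375
```

>>> {"op": "step_arm", "data": {"steps": [[0.0033, 0, 0.0009, 0, 0, 0, -0.15], [0.0066, 0, 0.0018, 0, 0, 0, -0.15], [0.0099, 0, 0.0027, 0, 0, 0, -0.15], [0.0132, 0, 0.0036, 0, 0, 0, -0.15], [0.0165, 0, 0.0048, 0, 0, 0, -0.15], [0.0198, 0, 0.006, 0, 0, 0, -0.15], [0.023, 0, 0.0072, 0, 0, 0, -0.15], [0.026, 0, 0.0084, 0, 0, 0, -0.15]]}}

```text
time_s: 12.65
position: [0.6058, 0.0579, 0.078]
tcp_rot: [[-0.053, 0.998, -0.016], [0.927, 0.055, 0.372], [0.372, 0.005, -0.928]]
force: [0.7, -2.2, 2.1]
opening: 0.578
grasp_force: 1.0
```

>>> {"op": "step_arm", "data": {"steps": [[0.0031, 0, 0.0013, 0, 0, 0, -0.15], [0.0062, 0, 0.0026, 0, 0, 0, -0.15], [0.0093, 0, 0.0039, 0, 0, 0, -0.15], [0.0124, 0, 0.0052, 0, 0, 0, -0.15], [0.0155, 0, 0.0065, 0, 0, 0, -0.15], [0.0186, 0, 0.0078, 0, 0, 0, -0.15], [0.0217, 0, 0.009, 0, 0, 0, -0.15], [0.0248, 0, 0.0104, 0, 0, 0, -0.15]]}}

```text
time_s: 13.32
position: [0.6031, 0.0677, 0.0764]
tcp_rot: [[-0.053, 0.998, -0.021], [0.926, 0.057, 0.373], [0.374, -0.0, -0.927]]
force: [-0.1, -0.1, -0.0]
opening: 0.575
grasp_force: 0.0
```

```bash
python3 tilt.py .08 22 .019 .001 0; python3 jx.py
```

```text
shift/.3 [-0.003  0.002 -0.013] turn/45 [-0.002  0.001  0.004]
t 13.3167 local [0.0442 0.0016] z 0.0764 F [-0.1 -0.1 -0. ] tilt 21.97 tool y local [ 0.004 -1.   ]
ramp dir in tool/.3 per 1mm [3.23e-03 1.00e-05 8.00e-04]
[[222, 0, 58, 69, 3173], [215, 151, 56, 91, 4689], [340, 152, 41, 90, 3126]]
151 axis x 0.08345987245097902
242 axis x 0.0847229035174473
```

>>> {"op": "step_arm", "data": {"steps": [[-0.015, 0, -0.006, 0, 0, 0, -0.15], [-0.035, 0, -0.014, 0, 0, 0, -0.15], [-0.06, 0, -0.025, 0, 0, 0, -0.15], [-0.06, 0, -0.06, 0, 0, 0, -0.15], [-0.03, 0, -0.14, 0, 0, 0, 0.5], [0.0, 0, -0.22, 0, 0, 0, 1], [0.04, 0, -0.3, 0, -0.1, 0, 1], [0.07, 0, -0.35, 0, -0.2, 0, 1]]}}

```text
time_s: 14.03
position: [0.606, 0.045, 0.1848]
tcp_rot: [[-0.052, 0.999, -0.008], [0.974, 0.052, 0.22], [0.22, 0.004, -0.975]]
force: [-0.3, 0.6, 0.0]
opening: 0.351
grasp_force: 0.0
```

```bash
python3 go.py -.0486 .116 .12; python3 - <<'E'
from h import *
a=cam("top");b=cam("scene");
save("ts",np.hstack([cv2.resize(a[0][170:340,160:370],(400,324),interpolation=2),cv2.resize(b[0][140:290,210:390],(389,324),interpolation=2)]))
def g(c):
    r,gg,bb=[c[0][...,i].astype(int) for i in range(3)]; m=((gg>r+50)&(gg>bb+30)).astype(np.uint8)
    n,l,st,ce=cv2.connectedComponentsWithStats(m); i=1+np.argmax(st[1:,4]); return ray(c,*ce[i]),ce[i],st[i,4]
ga,gb=g(a),g(b);print(ga[1:],gb[1:]);p=two(ga[0],gb[0])
d=np.load("pose.npz");print(p,((p[0][:2]-d["t"])@d["R"]))
E
```

```text
shift/.3 [-0.275 -0.387  0.158] turn/45 [ 0.005 -0.282 -0.001]
t 14.0333 local [0.0213 0.    ] z 0.1848 F [-0.3  0.6  0. ] open 0.35144169829328703
tool x,y in local [[0.976, -0.001], [-0.0, -1.0]]Traceback (most recent call last):
  File "<stdin>", line 7, in <module>
  File "<stdin>", line 6, in g
    return _wrapfunc(a, 'argmax', axis=axis, out=out, **kwds)
    return bound(*args, **kwds)
ValueError: attempt to get argmax of an empty sequence
```

View pics/ts.png

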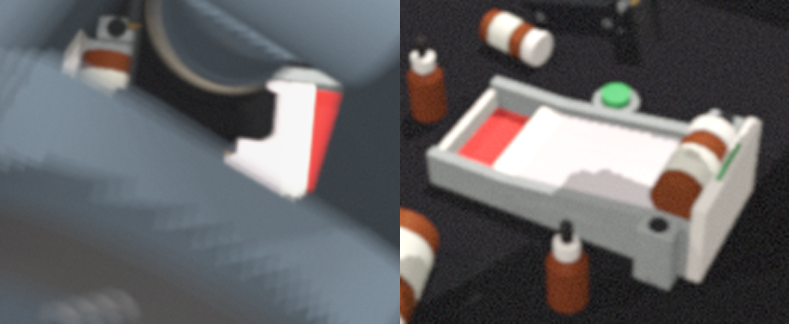

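The jar is seated in the pocket against the stop, at right panel (690,165). Next, the button.

>>> {"op": "step_arm", "data": {"steps": [[-0.246, -0.387, 0.028, 0, -0.282, 0, 1], [-0.246, -0.387, 0.028, 0, -0.282, 0, 1], [-0.246, -0.387, 0.028, 0, -0.282, 0, 1], [-0.246, -0.387, 0.028, 0, -0.282, 0, 1], [-0.246, -0.387, 0.028, 0, -0.282, 0, 1], [-0.246, -0.387, 0.028, 0, -0.282, 0, 1], [-0.246, -0.387, 0.028, 0, -0.282, 0, 1], [-0.246, -0.387, 0.028, 0, -0.282, 0, 1]]}}

```text
time_s: 14.8
position: [0.494, -0.0291, 0.1572]
tcp_rot: [[-0.057, 0.998, 0.002], [0.998, 0.057, 0.005], [0.004, 0.002, -1.0]]
force: [0.6, 0.0, -0.9]
opening: 0.001
grasp_force: 0.0
```

```bash
python3 go.py -.0486 .1165 .053; python3 - <<'E'
from h import *
c=cam("wrist");r,g,b=[c[0][...,i].astype(int) for i in range(3)]
m=((g>r+50)&(g>b+30)).astype(np.uint8);n,l,st,ce=cv2.connectedComponentsWithStats(m);i=1+np.argmax(st[1:,4])
p=onz(c,*ce[i],.018);d=np.load("pose.npz");print(st[i],ce[i],p,(p[:2]-d["t"])@d["R"])
E
```

```text
shift/.3 [-0.008 -0.003  0.347] turn/45 [ 0.002 -0.006  0.005]
t 14.8 local [-0.0467  0.1157] z 0.1572 F [ 0.6  0.  -0.9] open 0.0008113274672551662
tool x,y in local [[1.0, 0.004], [0.004, -1.0]]
[254 186  36  36 995] [271.4321608  203.87638191] [ 0.49113365 -0.03045462  0.018     ] [-0.04795712  0.11867915]
```

>>> {"op": "step_arm", "data": {"steps": [[-0.005, -0.007, 0.1, 0, 0, 0, 1], [-0.005, -0.007, 0.2, 0, 0, 0, 1], [-0.005, -0.007, 0.27, 0, 0, 0, 1], [-0.005, -0.007, 0.31, 0, 0, 0, 1], [-0.005, -0.007, 0.33, 0, 0, 0, 1], [-0.005, -0.007, 0.345, 0, 0, 0, 1], [-0.005, -0.007, 0.345, 0, 0, 0, 1], [-0.005, -0.007, 0.345, 0, 0, 0, 1]]}}

```text
time_s: 15.52
position: [0.4911, -0.0299, 0.0539]
tcp_rot: [[-0.057, 0.998, 0.001], [0.998, 0.057, 0.004], [0.004, 0.001, -1.0]]
force: [-0.3, -0.8, 0.3]
opening: 0.006
grasp_force: 0.0
```

```bash
python3 go.py -.048 .1178 .0365
```

```text
shift/.3 [-0.002  0.003  0.058] turn/45 [ 0.001 -0.006  0.005]
t 15.5167 local [-0.0474  0.1187] z 0.0539 F [-0.3 -0.8  0.3] open 0.006015742229888704
tool x,y in local [[1.0, 0.004], [0.004, -1.0]]
```

>>> {"op": "step_arm", "data": {"steps": [[0, 0.003, 0.02, 0, 0, 0, 1], [0, 0.003, 0.03, 0, 0, 0, 1], [0, 0.003, 0.038, 0, 0, 0, 1], [0, 0.003, 0.044, 0, 0, 0, 1], [0, 0.003, 0.05, 0, 0, 0, 1], [0, 0.003, 0.055, 0, 0, 0, 1], [0, 0.003, 0.058, 0, 0, 0, 1], [0, 0.003, 0.058, 0, 0, 0, 1]]}}

```text
time_s: 16.18
position: [0.4911, -0.0297, 0.036]
tcp_rot: [[-0.057, 0.998, -0.001], [0.998, 0.057, 0.005], [0.005, -0.0, -1.0]]
force: [0.2, 0.2, 0.4]
opening: 0.007
grasp_force: 0.0
```

>>> {"op": "step_arm", "data": {"steps": [[0, 0, 0.002, 0, 0, 0, 1], [0, 0, 0.004, 0, 0, 0, 1], [0, 0, 0.006, 0, 0, 0, 1]]}}

```text
time_s: 16.43
position: [0.4913, -0.0298, 0.0343]
tcp_rot: [[-0.057, 0.998, -0.0], [0.998, 0.057, 0.005], [0.005, 0.0, -1.0]]
force: [-0.5, -0.0, 0.4]
opening: 0.006
grasp_force: 0.0
```

```bash
python3 go.py -.048 .1178 .0365; python3 - <<'E'
from h import *
c=cam("wrist");b=cam("scene");
d=np.load("pose.npz");t,R=d["t"],d["R"]
print(proj(b,[*(t+R@[-.048,.118]),.018]))
save("btn",np.vstack([cv2.resize(b[0][140:230,230:400],(680,360),interpolation=2),cv2.resize(c[0][130:330,110:450],(408,240))[:, :].copy() if 0 else np.pad(cv2.resize(c[0][130:330,110:450],(408,240)),((0,0),(0,272),(0,0)))]))
E
```

```text
shift/.3 [-0.002  0.002 -0.007] turn/45 [ 0.    -0.006  0.005]
t 16.4333 local [-0.0473  0.1185] z 0.0343 F [-0.5 -0.   0.4] open 0.005682487300066387
tool x,y in local [[1.0, 0.004], [0.004, -1.0]]
(np.float64(309.4672688875121), np.float64(184.13231051825133))
```

View pics/btn.png

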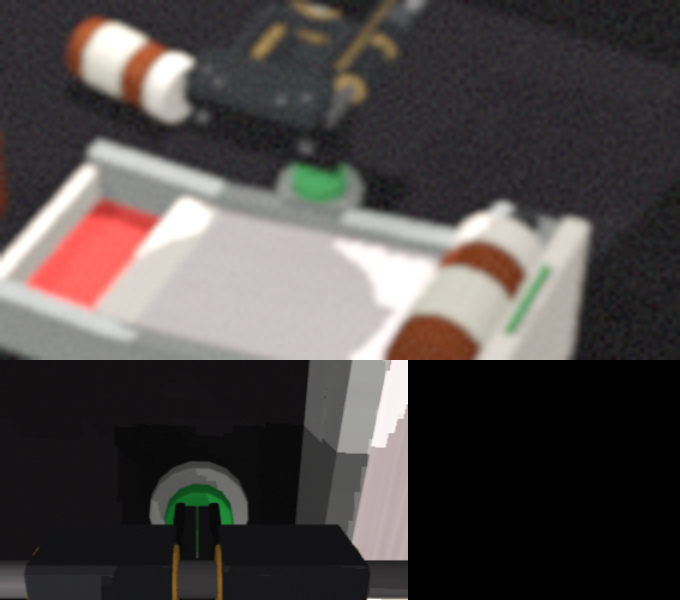

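The fingers are over the green button but feel no force, so the tips sit higher than I assumed. I'll descend until contact.

>>> {"op": "step_arm", "data": {"steps": [[0, 0, 0.004, 0, 0, 0, 1], [0, 0, 0.008, 0, 0, 0, 1], [0, 0, 0.012, 0, 0, 0, 1], [0, 0, 0.012, 0, 0, 0, 1]]}}

```text
time_s: 16.87
position: [0.4911, -0.0297, 0.0305]
tcp_rot: [[-0.057, 0.998, -0.001], [0.998, 0.057, 0.005], [0.005, -0.0, -1.0]]
force: [-0.3, 0.2, -0.5]
opening: 0.008
grasp_force: 0.0
```

>>> {"op": "step_arm", "data": {"steps": [[0, 0, 0.004, 0, 0, 0, 1], [0, 0, 0.008, 0, 0, 0, 1], [0, 0, 0.012, 0, 0, 0, 1], [0, 0, 0.012, 0, 0, 0, 1]]}}

```text
time_s: 17.2
position: [0.4912, -0.0297, 0.027]
tcp_rot: [[-0.057, 0.998, -0.0], [0.998, 0.057, 0.005], [0.005, -0.0, -1.0]]
force: [-0.3, 0.4, 1.4]
opening: 0.004
grasp_force: 0.7
```

>>> {"op": "step_arm", "data": {"steps": [[0, 0, 0.004, 0, 0, 0, 1], [0, 0, 0.008, 0, 0, 0, 1], [0, 0, 0.012, 0, 0, 0, 1], [0, 0, 0.012, 0, 0, 0, 1]]}}

```text
time_s: 17.53
position: [0.4913, -0.0297, 0.0235]
tcp_rot: [[-0.057, 0.998, -0.0], [0.998, 0.057, 0.005], [0.005, 0.0, -1.0]]
force: [-1.0, -0.5, 4.4]
opening: 0.005
grasp_force: 1.8
```

>>> {"op": "step_arm", "data": {"steps": [[0, 0, 0.003, 0, 0, 0, 1], [0, 0, 0.006, 0, 0, 0, 1], [0, 0, 0.008, 0, 0, 0, 1], [0, 0, 0.008, 0, 0, 0, 1]]}}

```text
time_s: 17.87
position: [0.4913, -0.0297, 0.0213]
tcp_rot: [[-0.057, 0.998, -0.0], [0.998, 0.057, 0.005], [0.005, 0.0, -1.0]]
force: [-1.0, 0.0, 4.9]
opening: 0.002
grasp_force: 2.6
```

Nearly at full travel. I'll press until the force rises past the spring's 5 N.

>>> {"op": "step_arm", "data": {"steps": [[0, 0, 0.003, 0, 0, 0, 1], [0, 0, 0.006, 0, 0, 0, 1], [0, 0, 0.008, 0, 0, 0, 1], [0, 0, 0.008, 0, 0, 0, 1]]}}

```text
time_s: 18.2
position: [0.4913, -0.0297, 0.0209]
tcp_rot: [[-0.057, 0.998, 0.001], [0.998, 0.057, 0.004], [0.004, 0.001, -1.0]]
force: [-3.7, -0.3, 23.8]
opening: 0.005
grasp_force: 12.0
```

The force jumped to 24 N, so the button has bottomed out. Releasing.

>>> {"op": "step_arm", "data": {"steps": [[0, 0, -0.02, 0, 0, 0, 1], [0, 0, -0.04, 0, 0, 0, 1], [0, 0, -0.08, 0, 0, 0, 1], [0, 0, -0.15, 0, 0, 0, 1], [0, 0, -0.25, 0, 0, 0, 1], [0, 0, -0.35, 0, 0, 0, 1], [0, 0, -0.45, 0, 0, 0, 1], [0, 0, -0.45, 0, 0, 0, 1]]}}

```text
time_s: 18.87
position: [0.4946, -0.0311, 0.1583]
tcp_rot: [[-0.057, 0.998, 0.01], [0.998, 0.057, 0.002], [0.001, 0.01, -1.0]]
force: [0.2, 0.3, 0.7]
opening: 0.005
grasp_force: 0.0
```

```bash
python3 - <<'E'
from h import *
b=cam("scene"); save("fin",cv2.resize(b[0][130:310,170:440],(780,520),interpolation=2)); print(read_state()["force"])
E
```

```text
[-0.04745363 -0.09086821 -0.30707742]
```

View pics/fin.png

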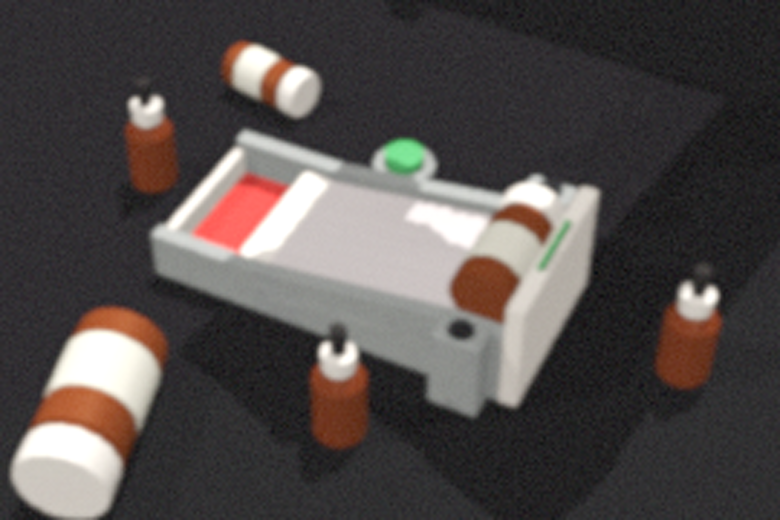

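The jar is seated at (500,250), the button is back up at (405,157), and all three droppers are upright and in place. Handing in.

```bash
python3 -c "
from rig import *
print(hand_in())"
```

```text
the job is handed in; nothing more can be done
None
```

The jar is seated in the blue pocket against the stop, the start button was pressed fully down and released, and the droppers were left alone; I backed off one early push, letting the jar roll about 10 mm back into its starting dip (not the gutter), then handed the job in at about 19 s.

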